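Hang the wheel-nut spanner on the slanted rod and press it home

TASK

Pick up the larger of the two ring spanners and hang it by its ring on the slanted rod of the tool stand, sliding it on along the rod. Push it gently down onto the springy stop ring, keep pressing lightly for about a second so that the spring gives a little, then let go of it right there, without letting it drop, and leave it hanging against the stop. Never press on the stop with more than 12 N, and leave the small spanner, the tin and the tray where they are.

Things in the scene. Friction and masses are not known exactly. Their poses are not given: they have to be found in the camera images.
- spanner_grip (a point): Larger ring spanner, lying flat: black rubber grip 70 mm long, 24 wide, 18 thick, a steel neck, and a steel ring 42 mm outside, 21 mm hole, 16 mm thick; about 0.25 kg. This point is the grip's centre, 9 mm above the underside. x runs along the spanner from grip to ring, y across it, z up out of its upper side.
- spanner_eye (a point): Centre of the hole of the larger spanner's ring, 72 mm along x from the centre of the grip, 8 mm above the spanner's underside. Same axes as the spanner; the hole runs along z.
- spanner: The larger spanner as a whole; origin on its underside below the centre of the grip, axes as spanner_grip.
- peg: Slanted round steel rod, 16 mm thick, on the yellow stand. Origin on its axis where it leaves its dark socket. z runs up along the rod, 33 degrees from vertical; it ends at z = 100 mm, the last 14 mm tapering to 7 mm. x is square to the rod and points up the slope, y is level. A hanging spanner's grip points along -x, so lead it on with its ring uphill and its upper side towards the rod's free end.
- stop (a joint): Springy steel stop ring on the rod, 34 mm across, 6 mm thick: how far its spring is pressed in (m, 0 = free, 0.012 = solid; 5 N per mm). It is clamped at a different depth each time: its top face lies 30 to 70 mm from the rod's origin, and this is not measured; find it by feel or by eye.
- stand: Tool stand fixed to the bench: yellow base plate 140 x 110 x 12 mm, and behind the rod a post 30 mm square, 150 mm high. Origin at its underside, z up; the rod leans towards the stand's -x and leaves its socket 150 mm above the bench.
- small_spanner: The smaller ring spanner, lying flat: grip 60 x 16 x 12 mm, ring 29 mm outside with a 14 mm hole that does not fit the rod. To be left alone. Origin on its underside below the centre of the grip, x towards its ring.
- grease_tin: Upright tin, 72 mm in diameter, 85 mm high; origin at its underside. To be left alone.
- weight_tray: Open grey tray, 130 x 110 x 45 mm; origin at its underside. To be left alone.
There are look-alikes about, which are no part of the job. Leave any orange or pink look-alike of the spanner alone.

How it is judged (in metres and radians):
On the way, in this order (a step that is already met when the one before it is completed fails the run):
1. the larger spanner's ring is on the rod (x of spanner_eye in the frame of peg between -0.006 and 0.006 m and y of spanner_eye in the frame of peg between -0.006 and 0.006 m and z of spanner_eye in the frame of peg between 0.02 and 0.094 m and angle between the z axis of spanner_eye and the z axis of peg, either way round below 0.35 rad), for 0.06 s.
2. with the ring on the rod, it is pressed on the stop ring with 4 N or more for 0.3 s (all of step 1 and contact force between spanner and stop above 4 N), for 0.3 s.
At the end, for the whole second after the job is handed in: The larger spanner hangs by its ring on the rod (hole centre within 6 mm of the rod's axis and below the taper, ring within 20 degrees of square to the rod), rests on the stop ring, is still and has been let go (all of step 1 and contact force between spanner and stop above 0.15 N and linear speed of spanner below 0.03 m/s and contact force between spanner and the fingers below 0.05 N); the robot touches nothing.
It fails at once if the spanner is pressed or dropped on the stop ring with more than 12 N (contact force between spanner and stop above 12 N).
It fails at once if the spanner is pushed against the stand, its rod or its stop with more than 25 N (contact force between spanner and stand above 25 N).
It fails at once if the robot knocks the stand (over 25 N) (contact force between any of the arm, the fingers and stand above 25 N).
It fails at once if the small spanner, the tin or the tray is moved by more than 25 mm (distance of any of small_spanner, grease_tin, weight_tray from where it was at the start of the episode above 0.025 m).
It also fails if it takes over 53 s, if anything falls off the work surface, if the arm or the gripper's body presses on something with over 40 N, if the wrist force passes 120 N, or if a joint passes its speed limit or range.

ROBOT

A 6-joint arm with a two-finger parallel gripper is mounted at the origin on the work surface. World frame = base frame: x ahead of the robot, y to its left, z up, the work surface at z = 0. Lengths are in m, angles in degrees, forces in N, time in s.
With the tool pointing down it reaches from about 0.25 to 0.775 m from the base axis. Payload 4 kg.
Tool frame: the origin (TCP) lies midway between the tips of the shut fingers; the grasp point (between the pads) lies 19 mm behind it; z points along the fingers, y is the line along which they close (so a half turn about z gives the same grasp; the last joint's range is limited). The gripper opens to 94 mm and grips with 3 to 60 N. Pads are 16 mm wide; open, the fingers measure 119 mm over their backs; the gripper's body (75 mm by 177 mm) begins 78 mm behind the grasp point.
Start: joints at [59.868, 4.996, 78.535, -0, 96.463, -5.907], TCP at [0.226, 0.502, 0.206] pointing down, gripper open.
Joint ranges: [-177.83, 177.83], [-43.37, 116.18], [15.69, 146.23], [-61.86, 241.86], [9.47, 152.12], [-147.06, 147.06]. Speed limits (degrees/s): [159.86, 159.86, 180, 180, 180, 180].

INTERFACE

Orientations are given as [roll, pitch, yaw] about the fixed x, y, z axes, in that order (R = Rz(yaw) Ry(pitch) Rx(roll)).
In Python, from plant import * gives the robot as it stands.
- The arm moves only by the tool apply_moves, never from a script. Its argument "commands" is a list of rows, each an object with "xyz": the shift along the world's x, y, z each as a share of 0.2 m, from -1 to 1, a list of three; "angular": the turn, a rotation vector about the world's x, y, z each as a share of 180 degrees, from -1 to 1, a list of three. A call has 1 to 5 rows; each row is the pose to reach, as a shift and turn from the pose commanded when the call began, turning the shorter way round; what a row does not reach only later rows make up. A row lasts 1/8 s, in which the tool goes at most 62.5 mm and 10.7 degrees, less where a joint would pass 70% of its speed; a pose out of reach is approached as far as the arm can. A call with a number of a shift or a turn outside -1 to 1 is refused whole. A call with a gripper value outside its range is refused whole. "grip" is the opening, from 0 (shut) to 1 (fully open), set as the call begins (left out, the last holds). The fingers move at their own pace and stop on an object; "newtons" is the grip in N (left out, the last holds). Time passes only in rows, so rows that repeat a pose let the fingers close. It gives the time, the measured TCP pose, the force, the opening and the grip force at its end, in the units of the state.
- get_state(): the state, without advancing time (a new reading comes with each control period).
- camera(name): name is "scene" or "side" or "wrist"; returns the picture (384x512x3 uint8, blue, green, red); there is no depth.
- get_calibration(name): a dict with "fx", "fy", "cx", "cy" (pixels), "dist_coeffs" ([k1, k2, p1, p2, k3] as OpenCV has them; the pictures are not rectified), "xyz" and "attitude" of the camera in the world; the wrist camera has in their place "hand_eye" (4x4, takes a point from camera to tool coordinates, whose origin is the TCP and whose axes are the flange's). Camera axes: x right, y up, looking along -z (the intrinsics and any distortion apply to the point x, -y, -z); pixel columns grow to the right and rows downward; lengths in m; the calibration is good to about 2 mm. A picture is of the moment at which its call begins: read the wrist's pose just before it. get_calibration takes no time and is no camera call.
- close_job(): hands the job in; it is judged then, once.
The state is a dict: "time": time; "q": joint angles; "joint_vel": joint speeds; "tau": joint torques, N m; "tcp_pos": TCP position; "orientation": TCP orientation; "ft_force": force on the tool from outside, world axes, zero at the start; "torque": the same for the moment, N m; "finger_gap": finger opening in m; "grip_force": force on a finger pad.
Only numpy, scipy, OpenCV 4.12 (cv2) and the standard library are available. Lean on these libraries where they do the work, as an engineer would, in place of code of your own. Each camera call takes 0.05 s, during which the arm holds its last target. There are 200 camera calls.

## Working session

There is one attempt and no reset: what is moved stays moved. The work goes in short steps, Python scripts to look and compute and a tool call to move; the robot and the scene stay as the last step left them, time stands still between calls to the robot, and variables do not carry over. Pictures are saved under pics/ and viewed, at most 13 in all, crops included, and the job is handed in when it is done.

Besides the shell and the picture viewer there is one more tool, called after ">>>" as name(argument=value, ...), one argument or row to a line, values as JSON. apply_moves: Moves the arm, as the interface text tells. Shift numbers are shares of 0.2 m and turn numbers shares of 180 degrees, none past 1 either way. Its arguments: {"type":"object","properties":{"commands":{"type":"array"},"grip":{"type":"number"},"newtons":{"type":"number"}},"required":["commands"]}

```bash
mkdir -p pics; ls; python3 - <<'E'
from plant import *
import cv2,numpy as np
ims=[camera(n) for n in("scene","side","wrist")]
for n,i in zip(("scene","side","wrist"),ims): cv2.imwrite(f"pics/{n}0.png",i); print(n,get_calibration(n))
c=np.vstack([np.hstack(ims[:2])]); cv2.imwrite("pics/a.png",cv2.resize(ims[0],(800,600)));cv2.imwrite("pics/b.png",cv2.resize(ims[1],(800,600)))
print(get_state())
E
```

```text
pics
scene {'fx': 452.5015415819443, 'fy': 452.5015415819443, 'cx': 255.68918116477707, 'cy': 196.03467541568173, 'dist_coeffs': array([0.04720632, 0.        , 0.        , 0.        , 0.        ]), 'xyz': array([0.95405303, 0.38648446, 1.09938374]), 'attitude': array([ 32.11719797,   0.26826211, 137.95976955])}
side {'fx': 451.10309757466604, 'fy': 451.10309757466604, 'cx': 259.77531248334367, 'cy': 186.9782595971336, 'dist_coeffs': array([-0.18412496,  0.        ,  0.        ,  0.        ,  0.        ]), 'xyz': array([ 0.46866803, -0.90638808,  0.67137448]), 'attitude': array([55.51589775, -0.75893531, -4.08804794])}
wrist {'fx': 322.8744698824391, 'fy': 322.8744698824391, 'cx': 256.4493470183429, 'cy': 191.96327848199127, 'dist_coeffs': array([-0.05386762,  0.        ,  0.        ,  0.        ,  0.        ]), 'hand_eye': array([[-1.73407970e-03,  9.60697624e-01,  2.77591550e-01,
         8.04993580e-02],
       [ 9.99997529e-01,  2.05204596e-03, -8.54926121e-04,
         5.58096229e-04],
       [-1.39095611e-03,  2.77589382e-01, -9.60698808e-01,
        -1.79307823e-01],
       [ 0.00000000e+00,  0.00000000e+00,  0.00000000e+00,
         1.00000000e+00]])}
{'time': 0.15, 'q': array([ 5.98700353e+01,  5.03001155e+00,  7.85990650e+01, -2.02738817e-03,
        9.64602158e+01, -5.90713744e+00]), 'joint_vel': array([ 0.029556  , -0.08784521, -0.16377055, -0.04354461, -0.05634445,
       -0.06803853]), 'tau': array([ 1.66695874e-03, -3.40641189e+01, -3.02793789e+01,  7.18293549e-02,
        3.05015780e-02, -1.04300875e-04]), 'tcp_pos': array([0.22548536, 0.50124695, 0.20461828]), 'orientation': array([-1.79910974e+02, -7.18547900e-03,  1.55776941e+02]), 'ft_force': array([-0.28206802,  0.00744696, -0.32726021]), 'torque': array([-0.00662504, -0.0379067 , -0.00417049]), 'grip_force': 0.0, 'finger_gap': 0.09399846182070769}
```

View pics/a.png

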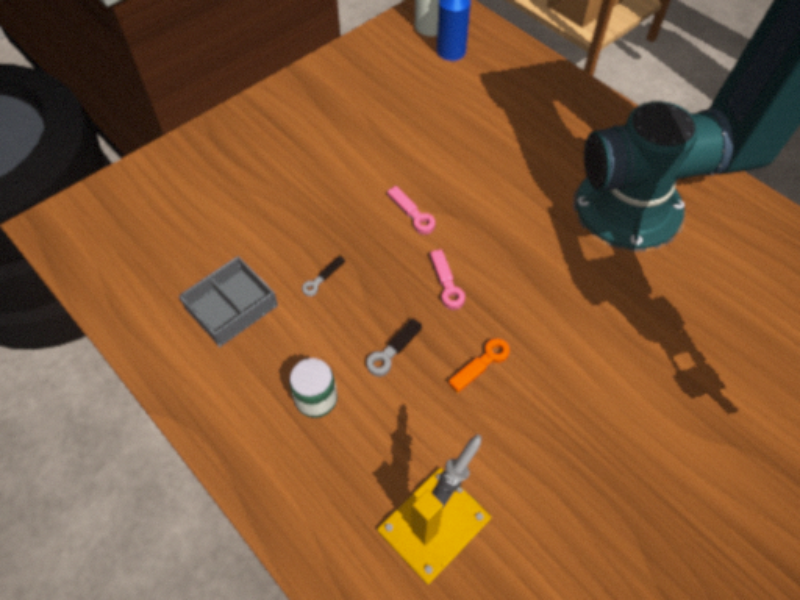

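View pics/b.png

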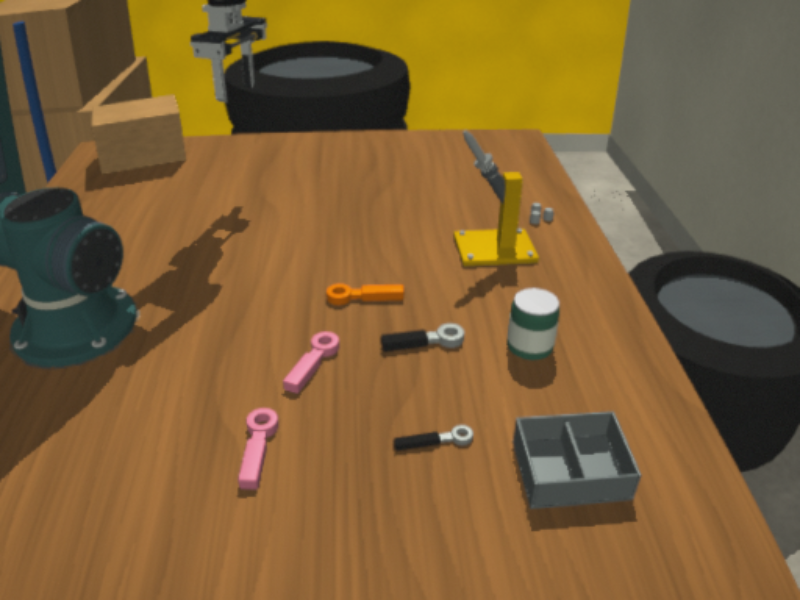

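The scene view (800x600) shows two black-grip ring spanners: one at (395,347) and one at (323,275). The one at (395,347) is clearly bigger, so it is the target; the orange and pink ones are look-alikes. The rod runs from (447,490) to (477,438), with the stop near (456,472). I'll measure, and confirm with a crop.

```bash
cat > h.py <<'E'
import cv2,numpy as np
from scipy.spatial.transform import Rotation as R
from plant import *
def pose(n,st=None):
    c=get_calibration(n)
    if n=="wrist":
        T=np.eye(4);T[:3,:3]=R.from_euler('xyz',st['orientation'],degrees=True).as_matrix();T[:3,3]=st['tcp_pos']
        T=T@c['hand_eye'];return c,T[:3,:3],T[:3,3]
    return c,R.from_euler('xyz',c['attitude'],degrees=True).as_matrix(),np.array(c['xyz'])
def K(c): return np.array([[c['fx'],0,c['cx']],[0,c['fy'],c['cy']],[0,0,1]])
def ray(n,uv,st=None):
    c,M,o=pose(n,st)
    p=cv2.undistortPoints(np.array(uv,float).reshape(-1,1,2),K(c),c['dist_coeffs']).reshape(-1,2)
    d=np.c_[p[:,0],-p[:,1],-np.ones(len(p))]@M.T
    return o,d/np.linalg.norm(d,axis=1)[:,None]
def onz(n,uv,z,st=None):
    o,d=ray(n,uv,st);return o+d*((z-o[2])/d[:,2])[:,None]
def proj(n,P,st=None):
    c,M,o=pose(n,st);q=(np.atleast_2d(P)-o)@M*[1,-1,-1]
    return cv2.projectPoints(q,np.zeros(3),np.zeros(3),K(c),c['dist_coeffs'])[0].reshape(-1,2)
def tri(rs):
    A=np.zeros((3,3));b=np.zeros(3)
    for o,d in rs:
        d=d.ravel();Q=np.eye(3)-np.outer(d,d);A+=Q;b+=Q@o
    X=np.linalg.solve(A,b);return X,[np.linalg.norm(np.cross(X-o,d.ravel())) for o,d in rs]
def blobs(mask,amin=20):
    n,l,s,c=cv2.connectedComponentsWithStats(mask.astype(np.uint8))
    return [(s[i,4],c[i],l==i) for i in range(1,n) if s[i,4]>=amin]
E
python3 - <<'E'
from h import *
boxes={"scene":dict(big=(225,198,275,245),small=(188,158,225,194)),"side":dict(big=(238,200,302,232),small=(246,266,308,295))}
for n in boxes:
    im=cv2.imread(f"pics/{n}0.png");hsv=cv2.cvtColor(im,cv2.COLOR_BGR2HSV)
    for k,(x0,y0,x1,y1) in boxes[n].items():
        s=np.zeros(im.shape[:2],bool);s[y0:y1,x0:x1]=1
        blk=s&(im.max(2)<60); gry=s&(hsv[...,1]<70)&(hsv[...,2]>85)
        for nm,m in(("grip",blk),("ring",gry)):
            for a,c,_ in blobs(m): print(n,k,nm,a,c.round(1),onz(n,c,.012 if k=="big" else .008).round(4))
    ym=(hsv[...,0]>20)&(hsv[...,0]<32)&(hsv[...,1]>150)&(hsv[...,2]>90)
    if n=="side": ym[:80]=0
    for a,c,m in blobs(ym,200):
        print(n,"yellow",a,c)
s=cv2.imread("pics/scene0.png");d=cv2.imread("pics/side0.png")
a=cv2.resize(s[270:380,235:325],None,fx=5.4,fy=5.4,interpolation=2)[:594]
b=cv2.resize(d[75:175,285:350],None,fx=4.6,fy=4.6)
c=cv2.resize(s[155:250,185:285],None,fx=3,fy=3)
cv2.imwrite("pics/c1.png",a); 
out=np.zeros((600,800,3),np.uint8);out[:285,:300]=c;out[:460,310:310+b.shape[1]]=b;cv2.imwrite("pics/c2.png",out)
E
```

```text
scene big grip 181 [258.8 214.2] [[ 0.5342 -0.0742  0.012 ]]
scene big ring 204 [243.6 230.5] [[ 0.5986 -0.0641  0.012 ]]
scene small grip 70 [212.  170.8] [[ 0.5355 -0.2776  0.008 ]]
scene small ring 86 [199.5 182.6] [[ 0.589  -0.2694  0.008 ]]
scene yellow 2388 [277.06700168 337.72822446]
side big grip 293 [258.4 218. ] [[ 0.5333 -0.0777  0.012 ]]
side big ring 273 [285.7 214.3] [[ 0.5993 -0.0671  0.012 ]]
side small grip 223 [266.5 282.4] [[ 0.5358 -0.2803  0.008 ]]
side small ring 195 [292.7 278.2] [[ 0.5896 -0.272   0.008 ]]
side yellow 220 [131.32727273  82.87727273]
side yellow 502 [334.74302789  81.59960159]
side yellow 1461 [319.43326489 149.6954141 ]
```

View pics/c1.png

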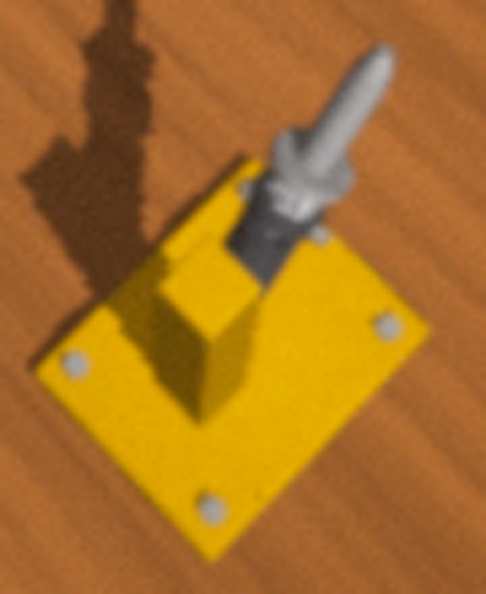

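View pics/c2.png

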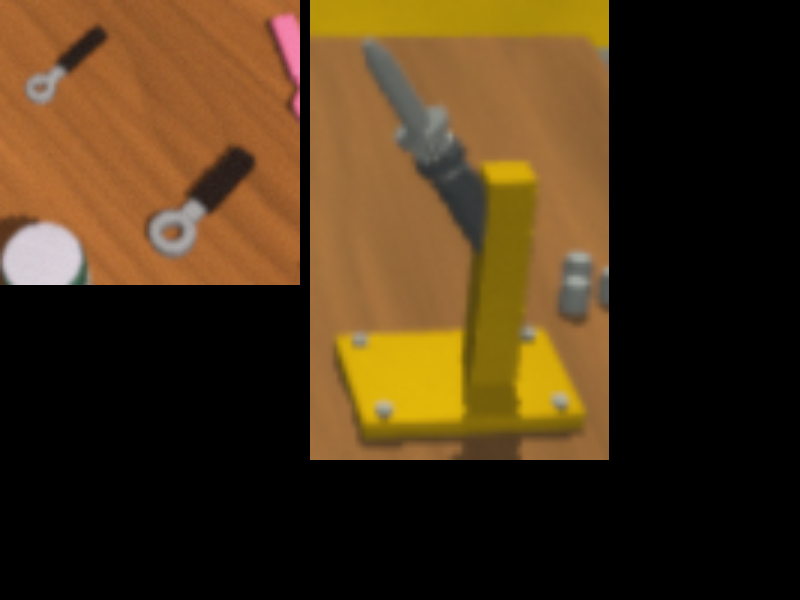

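The crop confirms it: the black-grip, grey-ring spanner at scene (395,347) of 800 is about 1.4 times the size of the other one. The rod tip is near native scene (306.7,279.6) and side (298.0,84.1).

```bash
python3 - <<'E'
from h import *
S=np.array([[250,158],[35,370],[212,560],[430,330]])/5.4+[235,270]
D=(np.array([[338,338],[545,330],[584,418],[368,432]])-[310,0])/4.6+[285,75]
for n,c in(("scene",S),("side",D)):
    P=onz(n,c,.012);print(n,P.round(4).tolist());e=np.diff(np.vstack([P,P[:1]]),axis=0)
    print(np.linalg.norm(e,axis=1).round(3),np.degrees(np.arctan2(e[:,1],e[:,0])).round(1),P.mean(0).round(4))
f=lambda a:np.array(a)/5.4+[235,270]
g=lambda a:(np.array(a)-[310,0])/4.6+[285,75]
for nm,a,b in(("tip",(387,50),(370,41)),("stop",(315,163),(423,128)),("socket",(292,196),(432,146)),("posttop",(210,290),(510,170))):
    print(nm,*tri([ray("scene",f(a)),ray("side",g(b))]))
st=get_state()
print(proj("wrist",[[.53,-.076,.01],[.605,-.065,.01]],st))
E
```

```text
scene [[0.6558, 0.1428, 0.012], [0.7915, 0.1485, 0.012], [0.7875, 0.2569, 0.012], [0.6509, 0.252, 0.012]]
[0.136 0.108 0.137 0.109] [   2.4   92.1 -178.   -87.4] [0.7214 0.2    0.012 ]
side [[0.6528, 0.2466, 0.012], [0.7901, 0.2517, 0.012], [0.7909, 0.1425, 0.012], [0.6561, 0.1328, 0.012]]
[0.137 0.109 0.135 0.114] [   2.1  -89.6 -175.9   91.7] [0.7225 0.1934 0.012 ]
tip [0.65202642 0.19680015 0.23528596] [np.float64(0.0016243223987480542), np.float64(0.0016243223987479987)]
stop [0.68645725 0.19837058 0.18027893] [np.float64(0.0017638675239003807), np.float64(0.0017638675239004217)]
socket [0.69571945 0.19976524 0.16712316] [np.float64(0.0010652663048175048), np.float64(0.0010652663048175894)]
posttop [0.74260275 0.20132766 0.15090312] [np.float64(0.00071137553381757), np.float64(0.000711375533817569)]
[[ 27.90301988 458.8578039 ]
 [ 58.06192818 483.70187849]]
```

The stand fits well: plate 137x109 mm, yaw about 2.2°, tip height 0.235 against an expected 0.234. So the rod axis is d=(-0.544,-0.021,0.839), tip at about (0.652,0.197,0.2345). Next I move above the spanner for a wrist look, with tool yaw about 9° so the camera sits on the ring side.

>>> apply_moves(
  commands=[
    {"xyz": [0.5, -0.95, 0.1], "angular": [0, 0, -0.28]},
    {"xyz": [0.5, -0.95, 0.1], "angular": [0, 0, -0.28]},
    {"xyz": [0.5, -0.95, 0.1], "angular": [0, 0, -0.28]},
    {"xyz": [0.5, -0.95, 0.1], "angular": [0, 0, -0.28]},
    {"xyz": [0.5, -0.95, 0.1], "angular": [0, 0, -0.28]},
  ],
)

```text
time: 0.78
tcp_pos: [0.3266, 0.3098, 0.2257]
orientation: [180.0, 0.0, 104.9]
ft_force: [-0.7, 0.1, 0.2]
finger_gap: 0.0938
grip_force: 0.0
```

>>> apply_moves(
  commands=[
    {"xyz": [0.5, -0.95, 0], "angular": [0, 0, -0.28]},
    {"xyz": [0.5, -0.95, 0], "angular": [0, 0, -0.28]},
    {"xyz": [0.5, -0.95, 0], "angular": [0, 0, -0.28]},
    {"xyz": [0.5, -0.95, 0], "angular": [0, 0, -0.28]},
    {"xyz": [0.5, -0.95, 0], "angular": [0, 0, -0.28]},
  ],
)

```text
time: 1.4
tcp_pos: [0.4263, 0.1195, 0.2249]
orientation: [-180.0, 0.1, 54.5]
ft_force: [-0.6, 0.2, -0.7]
finger_gap: 0.0939
grip_force: 0.0
```

>>> apply_moves(
  commands=[
    {"xyz": [0.5, -0.95, -0.1], "angular": [0, 0, -0.255]},
    {"xyz": [0.5, -0.95, -0.1], "angular": [0, 0, -0.255]},
    {"xyz": [0.5, -0.95, -0.1], "angular": [0, 0, -0.255]},
    {"xyz": [0.5, -0.95, -0.1], "angular": [0, 0, -0.255]},
    {"xyz": [0.5, -0.95, -0.1], "angular": [0, 0, -0.255]},
  ],
)

```text
time: 2.02
tcp_pos: [0.5258, -0.0706, 0.2039]
orientation: [-180.0, 0.1, 8.7]
ft_force: [-0.5, 0.2, 0.9]
finger_gap: 0.094
grip_force: 0.0
```

```bash
python3 - <<'E'
from h import *
st=get_state();im=camera("wrist");cv2.imwrite("pics/w1.png",cv2.resize(im,(800,600)));cv2.imwrite("pics/w1raw.png",im)
print(st['tcp_pos'],st['orientation'])
print(proj("wrist",[[.5338,-.076,.018],[.605,-.065,.016]],st))
hsv=cv2.cvtColor(im,cv2.COLOR_BGR2HSV)
for a,c,m in blobs(im.max(2)<60,300): 
    r=cv2.minAreaRect(np.argwhere(m)[:,::-1].astype(np.float32));print("blk",a,c,r,onz("wrist",c,.012,st))
for a,c,m in blobs((hsv[...,1]<70)&(hsv[...,2]>85),300): print("gry",a,c,onz("wrist",c,.012,st))
E
```

```text
[ 0.52583242 -0.07064786  0.20393323] [-1.79969363e+02  1.48152673e-01  8.73018039e+00]
[[262.77445281 166.27542717]
 [262.89868533 101.57247679]]
blk 365 [313.78082192   6.02465753] ((312.7311096191406, 6.816038131713867), (12.379609107971191, 51.08217239379883), 87.51044464111328) [[ 0.70928299 -0.10253416  0.012     ]]
blk 1167 [262.23393316 164.31619537] ((262.0, 163.5), (59.0, 20.0), 90.0) [[ 0.53481578 -0.07531122  0.012     ]]
blk 699 [426.34334764 187.78826896] ((426.29730224609375, 187.7162322998047), (14.960308074951172, 48.0045051574707), 9.462322235107422) [[ 0.53666992 -0.27601181  0.012     ]]
blk 17406 [229.00764104 319.90859474] ((255.5, 305.0), (156.0, 511.0), 90.0) [[ 0.31548488 -0.06392436  0.012     ]]
gry 614 [298.55863192  12.68892508] [[ 0.70039502 -0.08795716  0.012     ]]
gry 3370 [488.83679525  46.21186944] [[ 0.70376483 -0.30114757  0.012     ]]
gry 1078 [262.9257885  106.07977737] [[ 0.60017294 -0.0658624   0.012     ]]
gry 594 [432.87878788 142.97979798] [[ 0.59021822 -0.2680181   0.012     ]]
gry 2082 [131.08741595 273.32516811] [[0.36663719 0.07163191 0.012     ]]
gry 2117 [381.33774209 272.87812943] [[ 0.4164791  -0.25124839  0.012     ]]
gry 8784 [264.57991803 335.62625228] [[ 0.29704972 -0.11599065  0.012     ]]
```

View pics/w1.png

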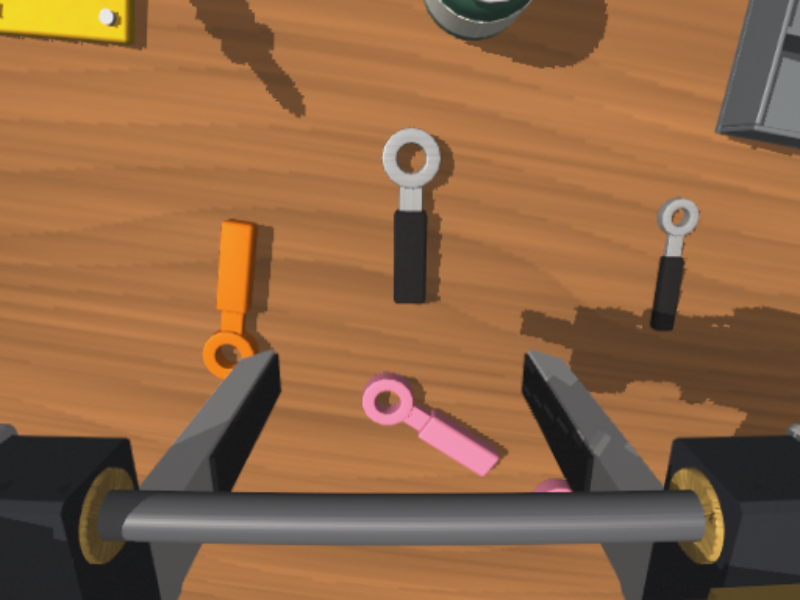

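The wrist view shows the large spanner centred, with its ring at (411,157) and grip at (410,256) of 800, its hole free, and no obstacle beside it. The wrist fix (0.534,-0.0755) agrees with the fixed cameras, so I descend.

>>> apply_moves(
  commands=[
    {"xyz": [0.08, -0.022, -0.2]},
    {"xyz": [0.08, -0.022, -0.5]},
    {"xyz": [0.08, -0.022, -0.8]},
    {"xyz": [0.08, -0.022, -0.88]},
    {"xyz": [0.08, -0.022, -0.88]},
  ],
  grip=0.6,
  newtons=50,
)

```text
validation failed for argument at $.co...
```

>>> apply_moves(
  commands=[
    {"xyz": [0.08, -0.022, -0.2], "angular": [0, 0, 0]},
    {"xyz": [0.08, -0.022, -0.5], "angular": [0, 0, 0]},
    {"xyz": [0.08, -0.022, -0.8], "angular": [0, 0, 0]},
    {"xyz": [0.08, -0.022, -0.88], "angular": [0, 0, 0]},
    {"xyz": [0.08, -0.022, -0.88], "angular": [0, 0, 0]},
  ],
  grip=0.6,
  newtons=50,
)

```text
time: 2.7
tcp_pos: [0.5415, -0.0726, 0.0294]
orientation: [-180.0, 0.1, 9.1]
ft_force: [-0.3, 0.4, 0.1]
finger_gap: 0.0568
grip_force: 0.0
```

>>> apply_moves(
  commands=[
    {"xyz": [0, -0.008, -0.06], "angular": [0, 0, 0]},
    {"xyz": [0, -0.008, -0.1], "angular": [0, 0, 0]},
    {"xyz": [0, -0.008, -0.122], "angular": [0, 0, 0]},
    {"xyz": [0, -0.008, -0.122], "angular": [0, 0, 0]},
  ],
)

```text
time: 3.2
tcp_pos: [0.5416, -0.0744, 0.005]
orientation: [-180.0, 0.0, 9.1]
ft_force: [0.8, -0.4, -0.0]
finger_gap: 0.0561
grip_force: 0.0
```

>>> apply_moves(
  commands=[
    {"xyz": [0, 0, 0], "angular": [0, 0, 0]},
    {"xyz": [0, 0, 0], "angular": [0, 0, 0]},
    {"xyz": [0, 0, 0], "angular": [0, 0, 0]},
    {"xyz": [0, 0, 0], "angular": [0, 0, 0]},
    {"xyz": [0, 0, 0], "angular": [0, 0, 0]},
  ],
  grip=0,
  newtons=50,
)

```text
time: 3.82
tcp_pos: [0.5418, -0.0745, 0.0052]
orientation: [180.0, -0.0, 9.1]
ft_force: [0.7, 0.5, 0.7]
finger_gap: 0.0233
grip_force: 50.0
```

Gripped at 23 mm. Lifting.

>>> apply_moves(
  commands=[
    {"xyz": [0, 0, 0.05], "angular": [0, 0, 0]},
    {"xyz": [0, 0, 0.2], "angular": [0, 0, 0]},
    {"xyz": [0, 0, 0.4], "angular": [0, 0, 0]},
    {"xyz": [0, 0, 0.6], "angular": [0, 0, 0]},
    {"xyz": [0, 0, 0.8], "angular": [0, 0, 0]},
  ],
)

```text
time: 4.45
tcp_pos: [0.5412, -0.0743, 0.1664]
orientation: [-180.0, 0.0, 9.1]
ft_force: [0.5, -0.6, -2.1]
finger_gap: 0.0232
grip_force: 50.0
```

>>> apply_moves(
  commands=[
    {"xyz": [-0.1, 0.1, 0.2], "angular": [0, 0, 0]},
    {"xyz": [-0.2, 0.2, 0.4], "angular": [0, 0, 0]},
    {"xyz": [-0.3, 0.4, 0.5], "angular": [0, 0, 0]},
    {"xyz": [-0.3, 0.5, 0.5], "angular": [0, 0, 0]},
    {"xyz": [-0.3, 0.5, 0.5], "angular": [0, 0, 0]},
  ],
)

```text
time: 5.08
tcp_pos: [0.4812, 0.0265, 0.2656]
orientation: [180.0, -0.0, 9.2]
ft_force: [0.4, -0.2, -2.7]
finger_gap: 0.0235
grip_force: 50.0
```

```bash
python3 - <<'E'
from h import *
st=get_state();im=camera("wrist");cv2.imwrite("pics/w2.png",cv2.resize(im,(800,600)));cv2.imwrite("pics/w2raw.png",im)
print(st)
E
```

```text
{'time': 5.075, 'q': array([-3.58131301e+00, -3.97762129e+00,  8.08206727e+01, -7.67488868e-03,
        1.03127236e+02,  7.72046979e+01]), 'joint_vel': array([-1.88621068,  1.32248098,  0.55670244, -1.31202196, -0.43412282,
       -0.57217675]), 'tau': array([  0.82583562, -29.55340147, -32.20491886,   0.24766495,
        -0.09427094,   0.07837621]), 'tcp_pos': array([0.48123569, 0.02654571, 0.26559097]), 'orientation': array([ 1.79986132e+02, -2.73197926e-02,  9.21224733e+00]), 'ft_force': array([ 0.37146893, -0.21484716, -2.71751165]), 'torque': array([-0.03012689,  0.19426946,  0.03230353]), 'grip_force': 49.95168685913086, 'finger_gap': 0.02353854667780695}
```

View pics/w2.png

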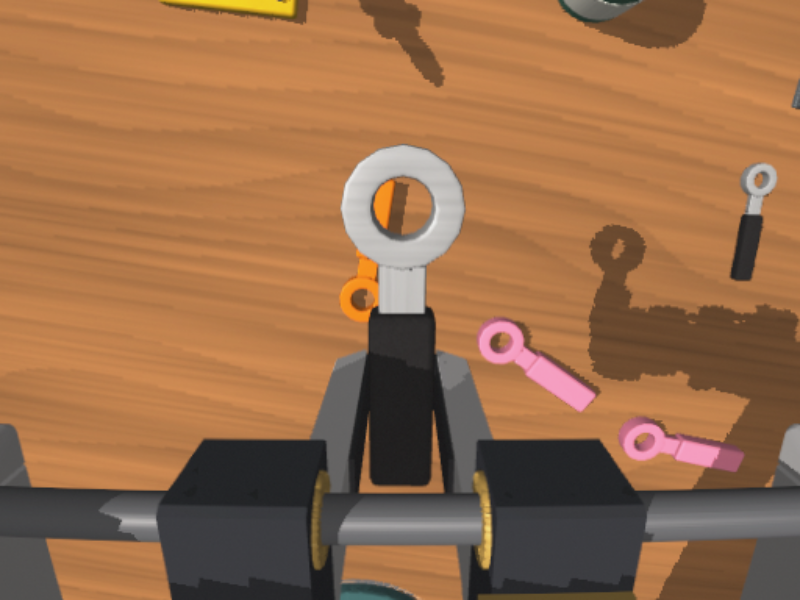

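The spanner is held straight in the fingers, ring at (403,207) of 800. Next I measure the eye in the tool frame and work out the approach.

```bash
python3 - <<'E'
from h import *
im=cv2.imread("pics/w2raw.png");hsv=cv2.cvtColor(im,cv2.COLOR_BGR2HSV)
m=np.zeros(im.shape[:2],bool);m[85:175,205:310]=1
m&=(hsv[...,1]<60)&(hsv[...,2]>85)
cs,h=cv2.findContours(m.astype(np.uint8),cv2.RETR_CCOMP,cv2.CHAIN_APPROX_NONE)
c=get_calibration("wrist");H=c['hand_eye']
for k,q in zip(h[0],cs):
    if len(q)<40: continue
    print("hole" if k[3]>=0 else "outer",len(q),cv2.fitEllipse(q))
    if k[3]>=0: e=cv2.fitEllipse(q)[0]
p=cv2.undistortPoints(np.array(e).reshape(1,1,2),K(c),c['dist_coeffs']).ravel()
d=H[:3,:3]@[p[0],-p[1],-1];o=H[:3,3]
for z in(-.011,):
    eye=o+d*(z-o[2])/d[2];print("eye top in tool",eye)
# nominal target tool poses
yaw=np.radians(2.2);pz=np.array([-np.sin(np.radians(33))*np.cos(yaw),-np.sin(np.radians(33))*np.sin(yaw),np.cos(np.radians(33))])
py=np.array([-np.sin(yaw),np.cos(yaw),0]);px=np.cross(py,pz);P=np.c_[px,py,pz];print(P.round(3))
tip=np.array([.652,.197,.2345]);org=tip-.1*pz;print("org",org)
T=P@np.diag([1,-1,-1]) # tool
st=get_state();Rc=R.from_euler('xyz',st['orientation'],degrees=True)
print("rpy",R.from_matrix(T).as_euler('xyz',degrees=True),"rotvec share",((R.from_matrix(T)*Rc.inv()).as_rotvec()/np.pi).round(4))
et=np.array([eye[0],eye[1],-.003])
for z in(.13,.115,.05): 
    t=org+z*pz-T@et;print(z,"tcp",t.round(4),"share",((t-st['tcp_pos'])/.2).round(4))
E
```

```text
outer 233 ((257.4241027832031, 133.06773376464844), (77.15271759033203, 81.5335464477539), 0.2903188467025757)
hole 113 ((256.3774719238281, 131.76808166503906), (38.22522735595703, 41.4788932800293), 50.81888198852539)
eye top in tool [ 0.0651984  -0.00055477 -0.011     ]
[[ 0.838 -0.038 -0.544]
 [ 0.032  0.999 -0.021]
 [ 0.545  0.     0.839]]
org [0.70642376 0.19909075 0.15063294]
rpy [180.  -33.    2.2] rotvec share [ 0.0183 -0.1828 -0.0374]
0.13 tcp [0.5827 0.1938 0.2216] share [ 0.507   0.8406 -0.2167]
0.115 tcp [0.5909 0.1941 0.2091] share [ 0.5478  0.8422 -0.2796]
0.05 tcp [0.6262 0.1955 0.1545] share [ 0.7247  0.849  -0.5521]
```

>>> apply_moves(
  commands=[
    {"xyz": [0, 0.2, 0], "angular": [0.0183, -0.1828, -0.0374]},
    {"xyz": [0, 0.4, 0], "angular": [0.0183, -0.1828, -0.0374]},
    {"xyz": [0, 0.6, 0], "angular": [0.0183, -0.1828, -0.0374]},
    {"xyz": [0.1, 0.84, 0], "angular": [0.0183, -0.1828, -0.0374]},
    {"xyz": [0.3, 0.84, 0], "angular": [0.0183, -0.1828, -0.0374]},
  ],
)

```text
time: 5.75
tcp_pos: [0.5389, 0.1973, 0.2633]
orientation: [-179.9, -32.9, 2.6]
ft_force: [0.6, 0.4, -0.9]
finger_gap: 0.0237
grip_force: 50.0
```

```bash
cat > g.py <<'E'
from h import *
st=get_state();
yaw=np.radians(2.2);s,k=np.sin(np.radians(33)),np.cos(np.radians(33))
pz=np.array([-s*np.cos(yaw),-s*np.sin(yaw),k]);py=np.array([-np.sin(yaw),np.cos(yaw),0]);px=np.cross(py,pz);P=np.c_[px,py,pz]
org=np.array([.7064,.1991,.1506]);et=np.array([.0652,-.0006,-.003])
Rc=R.from_euler('xyz',st['orientation'],degrees=True)
T=R.from_matrix(P@np.diag([1,-1,-1]))
def goal(z,dx=0,dy=0): return org+P@[dx,dy,z]-T.apply(et)
def report():
    e=P.T@(st['tcp_pos']+Rc.apply(et)-org);print("t",st['time'],"eye in peg mm",(e*1e3).round(1),"rot err deg",np.degrees((T*Rc.inv()).as_rotvec()).round(2))
    print("F peg",(P.T@st['ft_force']).round(2))
E
python3 - <<'E'
from g import *
report()
for z in(.13,.115):print(z,((goal(z)-st['tcp_pos'])/.2).round(4))
E
```

```text
t 5.75 eye in peg mm [-13.8   5.6 188.6] rot err deg [-0.04 -0.1  -0.42]
F peg [-0.01  0.33 -1.12]
0.13 [ 0.2188 -0.0177 -0.2086]
0.115 [ 0.2596 -0.0161 -0.2715]
```

Move to the standoff at peg z = 0.13 and look along the rod with the wrist camera.

>>> apply_moves(
  commands=[
    {"xyz": [0.11, -0.018, -0.1], "angular": [0, 0, 0]},
    {"xyz": [0.219, -0.018, -0.209], "angular": [0, 0, 0]},
    {"xyz": [0.219, -0.018, -0.209], "angular": [0, 0, 0]},
    {"xyz": [0.219, -0.018, -0.209], "angular": [0, 0, 0]},
    {"xyz": [0.219, -0.018, -0.209], "angular": [0, 0, 0]},
  ],
)

```text
time: 6.38
tcp_pos: [0.5856, 0.1898, 0.2248]
orientation: [-179.9, -33.2, 2.1]
ft_force: [0.1, -0.9, -3.2]
finger_gap: 0.0237
grip_force: 50.0
```

```bash
python3 - <<'E'
from g import *
report()
im=camera("wrist");a=camera("scene");b=camera("side")
for n,i in(("w3",im),("s3",a),("d3",b)): cv2.imwrite(f"pics/{n}raw.png",i)
print("pred tip",proj("wrist",[org+.1*pz,org+.06*pz],st),"scene",proj("scene",org+.1*pz),"side",proj("side",org+.1*pz))
o=np.zeros((600,800,3),np.uint8)
o[:,:450]=cv2.resize(im[60:260,180:330],(450,600),interpolation=cv2.INTER_CUBIC)
o[:300,450:]=cv2.resize(a[235:335,250:367],(350,300),interpolation=cv2.INTER_CUBIC)
o[300:,450:]=cv2.resize(b[55:155,240:357],(350,300),interpolation=cv2.INTER_CUBIC)
cv2.imwrite("pics/m3.png",o)
E
```

```text
t 6.375 eye in peg mm [  4.1  -4.1 131.4] rot err deg [-0.08  0.15  0.05]
F peg [-1.66 -0.87 -2.68]
pred tip [[249.68404818 132.44922934]
 [250.76008692 127.51068858]] scene [[306.02684021 279.87663717]] side [[297.41187717  83.96442505]]
```

View pics/m3.png

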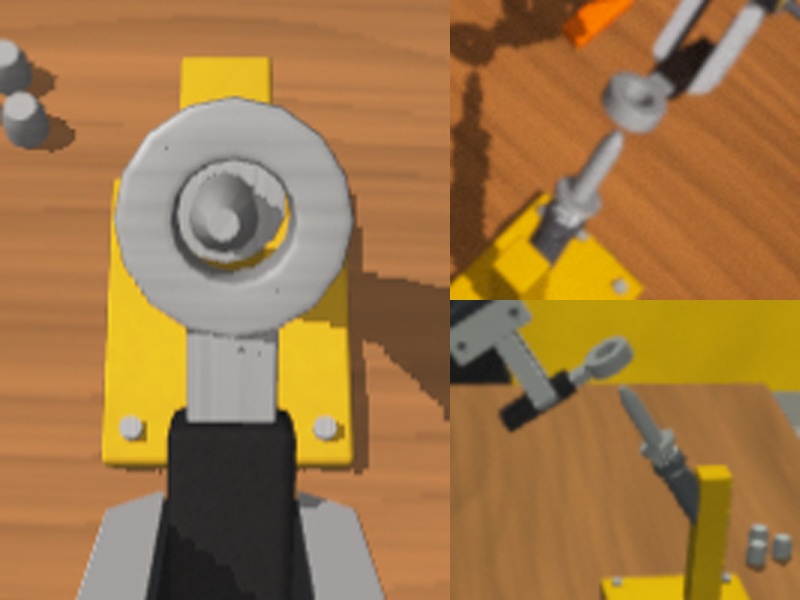

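Looking through the hole from above (left crop): hole centre near (233,215), rod tip at (223,222), which is native (254.3,134). The prediction was (249.7,132.4), so the rod model shifts about -3 mm in peg y and -1 mm in peg x. The stop shows partway along the rod. I let the arm settle and re-read.

>>> apply_moves(
  commands=[
    {"xyz": [0, 0, 0], "angular": [0, 0, 0]},
    {"xyz": [0, 0, 0], "angular": [0, 0, 0]},
    {"xyz": [0, 0, 0], "angular": [0, 0, 0]},
  ],
)

```text
time: 6.9
tcp_pos: [0.5854, 0.19, 0.2233]
orientation: [-179.9, -33.0, 2.1]
ft_force: [-0.3, -0.4, -1.9]
finger_gap: 0.0235
grip_force: 50.0
```

```bash
cat >> g.py <<'E'
org=org+P@[-.001,-.003,0]
E
python3 - <<'E'
from g import *
report();print("pred tip",proj("wrist",[org+.1*pz,org+.06*pz],st), "pred eye",proj("wrist",st['tcp_pos']+Rc.apply(et),st))
im=camera("wrist");cv2.imwrite("pics/w4raw.png",im)
g=cv2.cvtColor(im,cv2.COLOR_BGR2GRAY);w=g[120:148,236:276]
m=np.zeros(g.shape,bool);m[122:146,240:270]=1
for t in(150,165,180): print(t,[(a,c.round(1)) for a,c,_ in blobs(m&(g>t),12)])
for z in(.115,.1,.05):print(z,((goal(z)-st['tcp_pos'])/.2).round(4))
E
```

```text
t 6.9 eye in peg mm [  4.1  -0.9 130.1] rot err deg [-0.06  0.05  0.03]
F peg [-1.31 -0.37 -1.44]
pred tip [[254.80874404 132.66031839]
 [255.06946202 127.56220855]] pred eye [[256.11780532 130.26602501]]
150 [(np.int32(274), array([248.8, 131.5]))]
165 [(np.int32(84), array([243.9, 133.9])), (np.int32(108), array([252.5, 131.1]))]
180 []
0.115 [ 0.0234  0.0049 -0.0743]
0.1 [ 0.0642  0.0065 -0.1372]
0.05 [ 0.2003  0.0117 -0.3468]
```

>>> apply_moves(
  commands=[
    {"xyz": [0.012, 0.004, -0.04], "angular": [0, 0, 0]},
    {"xyz": [0.023, 0.005, -0.074], "angular": [0, 0, 0]},
    {"xyz": [0.023, 0.005, -0.074], "angular": [0, 0, 0]},
    {"xyz": [0.023, 0.005, -0.074], "angular": [0, 0, 0]},
  ],
)

```text
time: 7.45
tcp_pos: [0.5901, 0.191, 0.2083]
orientation: [-179.9, -33.0, 2.1]
ft_force: [0.1, -0.4, -2.0]
finger_gap: 0.0238
grip_force: 50.0
```

```bash
python3 - <<'E'
from g import *
report();print("pred tip",proj("wrist",[org+.1*pz],st), "pred eye top",proj("wrist",st['tcp_pos']+Rc.apply(et+[0,0,-.008]),st))
im=camera("wrist");b=camera("side")
o=np.zeros((600,800,3),np.uint8)
o[:,:450]=cv2.resize(im[100:180,226:286],(450,600),interpolation=cv2.INTER_CUBIC)
o[:350,450:]=cv2.resize(b[60:130,270:340],(350,350),interpolation=cv2.INTER_CUBIC)
cv2.imwrite("pics/m4.png",o)
for z in(.105,.095,.085,.05):print(z,((goal(z)-st['tcp_pos'])/.2).round(4))
E
```

```text
t 7.45 eye in peg mm [-1.000e-01 -1.000e-01  1.149e+02] rot err deg [-0.05  0.03  0.04]
F peg [-1.03 -0.42 -1.68]
pred tip [[255.92391989 127.85652904]] pred eye top [[256.1104975 131.6567256]]
0.105 [ 0.0271  0.0013 -0.041 ]
0.095 [ 0.0543  0.0024 -0.083 ]
0.085 [ 0.0815  0.0034 -0.1249]
0.05 [ 0.1768  0.0071 -0.2717]
```

View pics/m4.png

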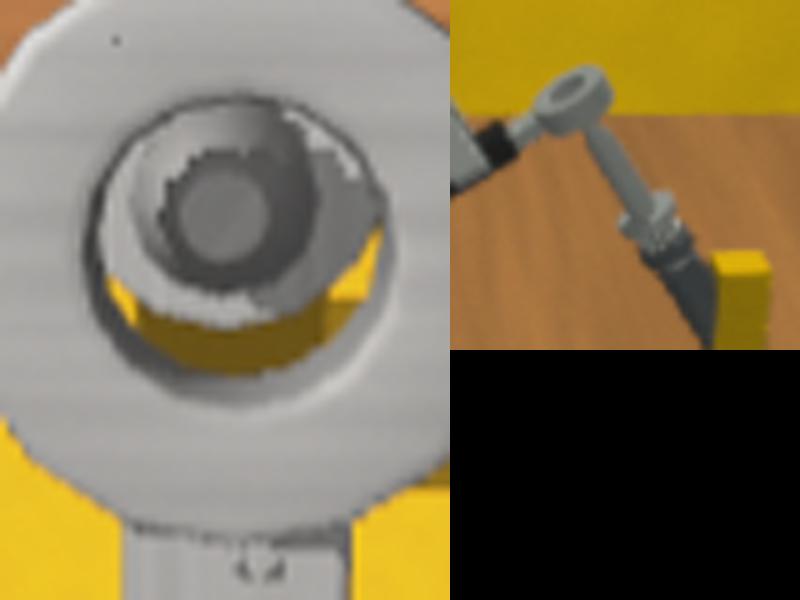

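The tip shows at (224,215) in the crop, which is native (255.9,128.7), within 1 px of the prediction. The side view shows the ring right over the tip. I slide on along the rod.

>>> apply_moves(
  commands=[
    {"xyz": [0.012, 0.001, -0.023], "angular": [0, 0, 0]},
    {"xyz": [0.025, 0.001, -0.043], "angular": [0, 0, 0]},
    {"xyz": [0.038, 0.002, -0.064], "angular": [0, 0, 0]},
    {"xyz": [0.052, 0.002, -0.085], "angular": [0, 0, 0]},
    {"xyz": [0.052, 0.002, -0.085], "angular": [0, 0, 0]},
  ],
)

```text
time: 8.18
tcp_pos: [0.6004, 0.1912, 0.1905]
orientation: [-180.0, -33.0, 2.1]
ft_force: [0.2, 0.1, -2.6]
finger_gap: 0.0234
grip_force: 50.0
```

>>> apply_moves(
  commands=[
    {"xyz": [0.007, 0.0, -0.01], "angular": [0, 0, 0]},
    {"xyz": [0.014, 0.0, -0.021], "angular": [0, 0, 0]},
    {"xyz": [0.02, 0.001, -0.032], "angular": [0, 0, 0]},
    {"xyz": [0.027, 0.001, -0.042], "angular": [0, 0, 0]},
    {"xyz": [0.027, 0.001, -0.042], "angular": [0, 0, 0]},
  ],
)

```text
time: 8.8
tcp_pos: [0.6058, 0.1915, 0.1827]
orientation: [-179.9, -33.0, 2.1]
ft_force: [-0.1, -0.3, -2.9]
finger_gap: 0.0235
grip_force: 50.0
```

```bash
python3 - <<'E'
from g import *
report()
for z in(.075,.065,.06,.055,.05):print(z,((goal(z)-st['tcp_pos'])/.2).round(4))
E
```

```text
t 8.8 eye in peg mm [-0.9 -0.2 84.8] rot err deg [-0.04  0.01  0.04]
F peg [-1.72 -0.34 -2.37]
0.075 [ 0.0303  0.0018 -0.0386]
0.065 [ 0.0576  0.0028 -0.0806]
0.06 [ 0.0712  0.0033 -0.1015]
0.055 [ 0.0848  0.0039 -0.1225]
0.05 [ 0.0984  0.0044 -0.1435]
```

>>> apply_moves(
  commands=[
    {"xyz": [0.011, 0.001, -0.016], "angular": [0, 0, 0]},
    {"xyz": [0.021, 0.001, -0.032], "angular": [0, 0, 0]},
    {"xyz": [0.032, 0.002, -0.048], "angular": [0, 0, 0]},
    {"xyz": [0.042, 0.002, -0.064], "angular": [0, 0, 0]},
    {"xyz": [0.055, 0.002, -0.082], "angular": [0, 0, 0]},
  ],
)

```text
time: 9.43
tcp_pos: [0.617, 0.192, 0.1665]
orientation: [-179.9, -33.0, 2.1]
ft_force: [-0.6, -0.0, -1.4]
finger_gap: 0.0232
grip_force: 50.0
```

```bash
python3 - <<'E'
from g import *
report()
b=camera("side");a=camera("scene")
o=np.hstack([cv2.resize(b[65:135,275:335],(390,455),interpolation=cv2.INTER_CUBIC),cv2.resize(a[260:330,270:330],(390,455),interpolation=cv2.INTER_CUBIC)])
cv2.imwrite("pics/m5.png",o)
for z in(.06,.055,.05):print(z,((goal(z)-st['tcp_pos'])/.2).round(4))
E
```

```text
t 9.425 eye in peg mm [-0.3 -0.1 65.1] rot err deg [-0.05  0.05  0.03]
F peg [-1.28 -0.01 -0.84]
0.06 [ 0.015   0.001  -0.0205]
0.055 [ 0.0286  0.0015 -0.0415]
0.05 [ 0.0422  0.002  -0.0624]
```

View pics/m5.png

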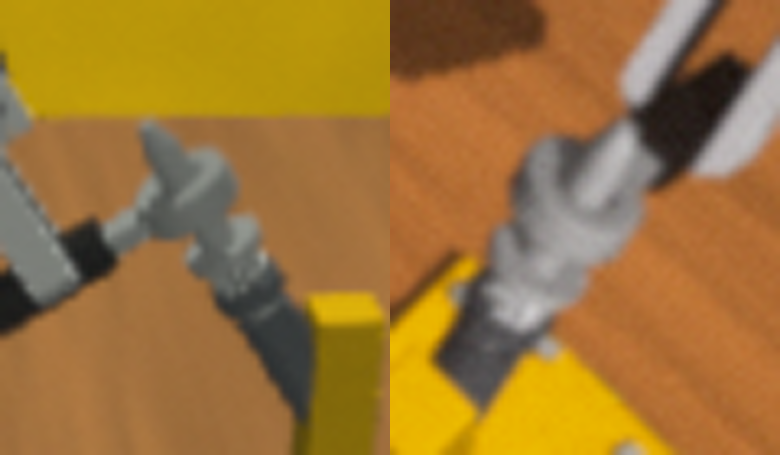

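The ring is on the rod. The stop's top face is at about (225,232) in the side crop, roughly 18 mm below the ring's underside, so I expect contact at eye z of about 47 mm. Continue, slower.

>>> apply_moves(
  commands=[
    {"xyz": [0.008, 0.0, -0.011], "angular": [0, 0, 0]},
    {"xyz": [0.015, 0.001, -0.021], "angular": [0, 0, 0]},
    {"xyz": [0.022, 0.001, -0.031], "angular": [0, 0, 0]},
    {"xyz": [0.028, 0.001, -0.041], "angular": [0, 0, 0]},
    {"xyz": [0.028, 0.001, -0.041], "angular": [0, 0, 0]},
  ],
)

```text
time: 10.15
tcp_pos: [0.6224, 0.1921, 0.1581]
orientation: [-179.9, -33.0, 2.1]
ft_force: [-0.2, 0.4, -2.0]
finger_gap: 0.0233
grip_force: 50.0
```

>>> apply_moves(
  commands=[
    {"xyz": [0.003, 0.0, -0.004], "angular": [0, 0, 0]},
    {"xyz": [0.006, 0.0, -0.008], "angular": [0, 0, 0]},
    {"xyz": [0.008, 0.0, -0.013], "angular": [0, 0, 0]},
    {"xyz": [0.011, 0.0, -0.017], "angular": [0, 0, 0]},
    {"xyz": [0.011, 0.0, -0.017], "angular": [0, 0, 0]},
  ],
)

```text
time: 10.78
tcp_pos: [0.6246, 0.1922, 0.1549]
orientation: [-179.9, -33.0, 2.1]
ft_force: [0.4, 0.3, -2.9]
finger_gap: 0.0236
grip_force: 50.0
```

```bash
python3 - <<'E'
from g import *
report()
E
```

```text
t 10.775 eye in peg mm [-0.2 -0.3 51.3] rot err deg [-0.05  0.03  0.04]
F peg [-1.23  0.25 -2.63]
```

>>> apply_moves(
  commands=[
    {"xyz": [0.0014, 0.0, -0.002], "angular": [0, 0, 0]},
    {"xyz": [0.0027, 0.0, -0.004], "angular": [0, 0, 0]},
    {"xyz": [0.004, 0.0, -0.006], "angular": [0, 0, 0]},
    {"xyz": [0.0054, 0.0, -0.0084], "angular": [0, 0, 0]},
    {"xyz": [0.0054, 0.0, -0.0084], "angular": [0, 0, 0]},
  ],
)

```text
time: 11.4
tcp_pos: [0.6258, 0.1922, 0.1533]
orientation: [-179.9, -33.0, 2.1]
ft_force: [0.2, -0.6, -2.4]
finger_gap: 0.0238
grip_force: 50.0
```

>>> apply_moves(
  commands=[
    {"xyz": [0.0014, 0.0, -0.002], "angular": [0, 0, 0]},
    {"xyz": [0.0027, 0.0, -0.004], "angular": [0, 0, 0]},
    {"xyz": [0.0027, 0.0, -0.004], "angular": [0, 0, 0]},
  ],
)

```text
time: 11.78
tcp_pos: [0.6263, 0.1922, 0.1525]
orientation: [-179.9, -33.0, 2.1]
ft_force: [-0.6, 0.5, -2.2]
finger_gap: 0.0234
grip_force: 50.0
```

>>> apply_moves(
  commands=[
    {"xyz": [0.0014, 0.0, -0.002], "angular": [0, 0, 0]},
    {"xyz": [0.0027, 0.0, -0.0042], "angular": [0, 0, 0]},
    {"xyz": [0.0027, 0.0, -0.0042], "angular": [0, 0, 0]},
  ],
)

```text
time: 12.15
tcp_pos: [0.6268, 0.1922, 0.1517]
orientation: [-179.9, -33.0, 2.1]
ft_force: [-0.1, -0.2, -2.0]
finger_gap: 0.0237
grip_force: 50.0
```

>>> apply_moves(
  commands=[
    {"xyz": [0.0014, 0.0, -0.002], "angular": [0, 0, 0]},
    {"xyz": [0.0014, 0.0, -0.002], "angular": [0, 0, 0]},
    {"xyz": [0.0014, 0.0, -0.002], "angular": [0, 0, 0]},
  ],
)

```text
time: 12.52
tcp_pos: [0.6271, 0.1922, 0.1514]
orientation: [-179.9, -33.0, 2.1]
ft_force: [0.6, -0.4, -2.1]
finger_gap: 0.0234
grip_force: 50.0
```

>>> apply_moves(
  commands=[
    {"xyz": [0.0014, 0.0, -0.002], "angular": [0, 0, 0]},
    {"xyz": [0.0027, 0.0, -0.0042], "angular": [0, 0, 0]},
    {"xyz": [0.0027, 0.0, -0.0042], "angular": [0, 0, 0]},
  ],
)

```text
time: 12.9
tcp_pos: [0.6277, 0.1922, 0.1507]
orientation: [-179.9, -33.1, 2.1]
ft_force: [-1.7, 0.2, -2.3]
finger_gap: 0.0231
grip_force: 50.0
```

>>> apply_moves(
  commands=[
    {"xyz": [0.0014, 0.0, -0.002], "angular": [0, 0, 0]},
    {"xyz": [0.0014, 0.0, -0.002], "angular": [0, 0, 0]},
    {"xyz": [0.0014, 0.0, -0.002], "angular": [0, 0, 0]},
  ],
)

```text
time: 13.28
tcp_pos: [0.6279, 0.1922, 0.1503]
orientation: [-179.9, -33.1, 2.1]
ft_force: [-2.0, 0.1, -2.1]
finger_gap: 0.0234
grip_force: 50.0
```

>>> apply_moves(
  commands=[
    {"xyz": [0.0014, 0.0, -0.0021], "angular": [0, 0, 0]},
    {"xyz": [0.0014, 0.0, -0.0021], "angular": [0, 0, 0]},
    {"xyz": [0.0014, 0.0, -0.0021], "angular": [0, 0, 0]},
  ],
)

```text
time: 13.65
tcp_pos: [0.6282, 0.1922, 0.1498]
orientation: [-179.9, -33.0, 2.1]
ft_force: [-3.3, -0.1, 0.7]
finger_gap: 0.0236
grip_force: 50.0
```

```bash
python3 - <<'E'
from g import *
report();print(st['torque'])
E
```

```text
t 13.65 eye in peg mm [ 0.  -0.3 45.1] rot err deg [-0.06  0.05  0.04]
F peg [-2.37  0.05  2.34]
[-0.01965734  0.8281175  -0.00473357]
```

Contact: stop force is about 4.4 N (2.3 plus about 2 N of spanner weight). Press about 0.5 mm more and hold.

>>> apply_moves(
  commands=[
    {"xyz": [0.0007, 0.0, -0.001], "angular": [0, 0, 0]},
    {"xyz": [0.0014, 0.0, -0.0021], "angular": [0, 0, 0]},
    {"xyz": [0.0014, 0.0, -0.0021], "angular": [0, 0, 0]},
  ],
)

```text
time: 14.02
tcp_pos: [0.6284, 0.1922, 0.1494]
orientation: [-179.9, -33.0, 2.1]
ft_force: [-4.6, -0.1, 0.2]
finger_gap: 0.0233
grip_force: 50.0
```

```bash
python3 - <<'E'
from g import *
report();print(st['torque'])
E
```

```text
t 14.025 eye in peg mm [-0.1 -0.3 44.6] rot err deg [-0.06  0.04  0.03]
F peg [-3.75  0.09  2.63]
[-0.05096971  0.90493141  0.01262929]
```

>>> apply_moves(
  commands=[
    {"xyz": [0.0006, 0.0, -0.001], "angular": [0, 0, 0]},
    {"xyz": [0.0012, 0.0, -0.0019], "angular": [0, 0, 0]},
    {"xyz": [0.0012, 0.0, -0.0019], "angular": [0, 0, 0]},
    {"xyz": [0.0012, 0.0, -0.0019], "angular": [0, 0, 0]},
    {"xyz": [0.0012, 0.0, -0.0019], "angular": [0, 0, 0]},
  ],
)

```text
time: 14.65
tcp_pos: [0.6286, 0.1922, 0.1491]
orientation: [-179.9, -33.0, 2.1]
ft_force: [-5.0, -0.6, 1.0]
finger_gap: 0.0237
grip_force: 50.0
```

```bash
python3 - <<'E'
from g import *
report()
F=[]
for i in range(4): camera("side");F.append(P.T@get_state()['ft_force'])
print(np.mean(F,0),np.std(F,0))
E
```

```text
t 14.65 eye in peg mm [-0.1 -0.3 44.2] rot err deg [-0.06  0.04  0.03]
F peg [-3.64 -0.4   3.61]
[-4.12705258 -0.32676526  3.92628243] [0.42937011 0.29839756 0.41726134]
```

Stop force is about 5.9 N. Add a touch more and hold for over a second.

>>> apply_moves(
  commands=[
    {"xyz": [0.0006, 0.0, -0.001], "angular": [0, 0, 0]},
    {"xyz": [0.0006, 0.0, -0.001], "angular": [0, 0, 0]},
    {"xyz": [0.0006, 0.0, -0.001], "angular": [0, 0, 0]},
    {"xyz": [0.0006, 0.0, -0.001], "angular": [0, 0, 0]},
    {"xyz": [0.0006, 0.0, -0.001], "angular": [0, 0, 0]},
  ],
)

```text
time: 15.48
tcp_pos: [0.6287, 0.1922, 0.1489]
orientation: [-179.9, -33.0, 2.1]
ft_force: [-6.5, -1.0, 2.0]
finger_gap: 0.0234
grip_force: 50.0
```

>>> apply_moves(
  commands=[
    {"xyz": [0, 0, 0], "angular": [0, 0, 0]},
    {"xyz": [0, 0, 0], "angular": [0, 0, 0]},
    {"xyz": [0, 0, 0], "angular": [0, 0, 0]},
    {"xyz": [0, 0, 0], "angular": [0, 0, 0]},
    {"xyz": [0, 0, 0], "angular": [0, 0, 0]},
  ],
)

```text
time: 16.1
tcp_pos: [0.6287, 0.1922, 0.149]
orientation: [-179.9, -33.0, 2.1]
ft_force: [-6.6, -0.3, 2.0]
finger_gap: 0.0233
grip_force: 50.0
```

```bash
python3 - <<'E'
from g import *
report()
E
```

```text
t 16.1 eye in peg mm [-0.  -0.3 44.1] rot err deg [-0.06  0.04  0.04]
F peg [-4.46 -0.04  5.22]
```

About 7 N held for more than a second. Ease off to a light contact, soften the grip, then open.

>>> apply_moves(
  commands=[
    {"xyz": [-0.0007, 0.0, 0.001], "angular": [0, 0, 0]},
    {"xyz": [-0.0014, 0.0, 0.0021], "angular": [0, 0, 0]},
    {"xyz": [-0.0014, 0.0, 0.0021], "angular": [0, 0, 0]},
  ],
)

```text
time: 16.48
tcp_pos: [0.6285, 0.1922, 0.1493]
orientation: [-179.9, -33.0, 2.1]
ft_force: [-4.7, -0.5, 1.2]
finger_gap: 0.0234
grip_force: 50.0
```

>>> apply_moves(
  commands=[
    {"xyz": [0, 0, 0], "angular": [0, 0, 0]},
    {"xyz": [0, 0, 0], "angular": [0, 0, 0]},
    {"xyz": [0, 0, 0], "angular": [0, 0, 0]},
  ],
  newtons=3,
)

```text
time: 16.85
tcp_pos: [0.6288, 0.1922, 0.1491]
orientation: [-179.9, -33.1, 2.1]
ft_force: [0.1, 0.8, -0.7]
finger_gap: 0.0239
grip_force: 3.0
```

>>> apply_moves(
  commands=[
    {"xyz": [0, 0, 0], "angular": [0, 0, 0]},
    {"xyz": [0, 0, 0], "angular": [0, 0, 0]},
    {"xyz": [0, 0, 0], "angular": [0, 0, 0]},
    {"xyz": [0, 0, 0], "angular": [0, 0, 0]},
  ],
  grip=0.6,
)

```text
time: 17.35
tcp_pos: [0.6287, 0.1922, 0.1494]
orientation: [-179.9, -33.1, 2.1]
ft_force: [0.2, 0.2, 0.2]
finger_gap: 0.0557
grip_force: 0.0
```

```bash
python3 - <<'E'
from g import *
report()
w=camera("wrist");b=camera("side")
cv2.imwrite("pics/m6.png",np.hstack([cv2.resize(w[60:300,150:360],(420,480)),cv2.resize(b[70:150,260:323],(378,480))]))
E
```

```text
t 17.35 eye in peg mm [ 0.2 -0.4 44.5] rot err deg [-0.06  0.08  0.04]
F peg [0.22 0.24 0.04]
```

View pics/m6.png

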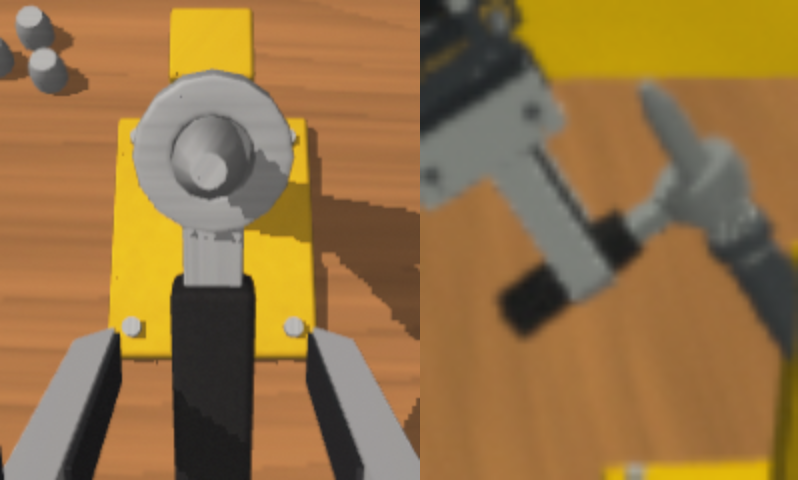

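The spanner hangs on the rod against the stop, with both fingers clear of the grip (left crop). I back straight off along the rod direction.

>>> apply_moves(
  commands=[
    {"xyz": [-0.03, -0.001, 0.045], "angular": [0, 0, 0]},
    {"xyz": [-0.08, -0.003, 0.125], "angular": [0, 0, 0]},
    {"xyz": [-0.15, -0.006, 0.23], "angular": [0, 0, 0]},
    {"xyz": [-0.22, -0.008, 0.335], "angular": [0, 0, 0]},
    {"xyz": [-0.25, -0.01, 0.38], "angular": [0, 0, 0]},
  ],
)

```text
time: 18.08
tcp_pos: [0.5786, 0.1906, 0.229]
orientation: [-179.8, -33.3, 2.1]
ft_force: [-0.2, -0.2, 0.2]
finger_gap: 0.0562
grip_force: 0.0
```

>>> apply_moves(
  commands=[
    {"xyz": [-0.1, 0, 0.05], "angular": [0, 0, 0]},
    {"xyz": [-0.2, 0, 0.1], "angular": [0, 0, 0]},
    {"xyz": [-0.2, 0, 0.1], "angular": [0, 0, 0]},
    {"xyz": [-0.2, 0, 0.1], "angular": [0, 0, 0]},
    {"xyz": [-0.2, 0, 0.1], "angular": [0, 0, 0]},
  ],
)

```text
time: 18.7
tcp_pos: [0.5388, 0.19, 0.2441]
orientation: [-180.0, -33.0, 2.1]
ft_force: [0.4, 0.7, 0.3]
finger_gap: 0.0562
grip_force: 0.0
```

```bash
python3 - <<'E'
from h import *
b=camera("side");a=camera("scene")
cv2.imwrite("pics/m7.png",np.hstack([cv2.resize(b[70:150,260:323],(378,480)),cv2.resize(a[250:330,270:340],(420,480))]))
E
```

```text
(no output)
```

View pics/m7.png

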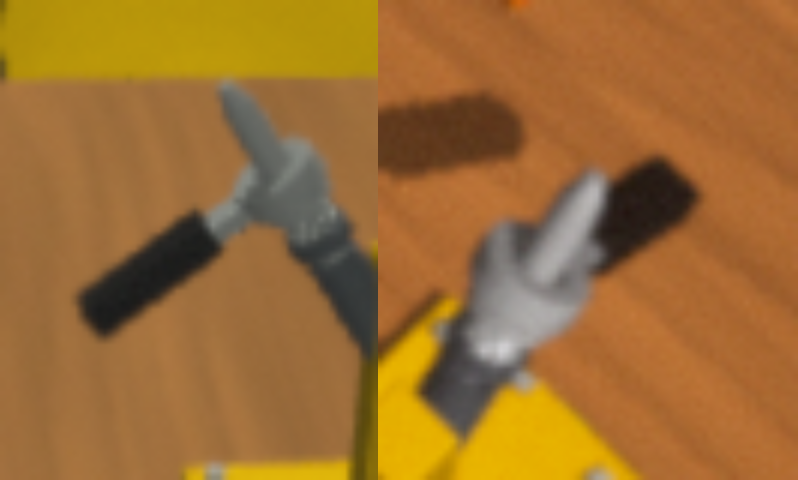

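Both views show the spanner hanging square on the rod against the stop, with the robot clear of it. Handing in.

```bash
python3 -c "
from plant import *
print(close_job())"
```

```text
the job is handed in; nothing more can be done
None
```

The larger spanner now hangs on the slanted rod against the stop ring. I pressed it on at about 7 N for over a second, released it in place, and handed the job in at about 19 s; the hand-in returned no verdict.

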